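# Hold a test bar in the blasting box

### The arm

A 6-joint arm with a two-finger parallel gripper is mounted at the origin on the work surface; the furniture and walls round the work are solid. World frame = base frame: x ahead of the robot, y to its left, z up, the work surface at z = 0. Lengths are in m, angles in rad, forces in N, time in s.
With the tool pointing down it reaches from about 0.4 to 0.825 m from the base axis. Payload 7 kg.
Tool frame: the origin (TCP) lies midway between the tips of the shut fingers; the grasp point (between the pads) lies arm.hold_point_z behind it (arm.hold_point_z is the distance from the TCP to the grasp point, in m); z points along the fingers, y is the line along which they close (so a half turn about z gives the same grasp; the last joint's range is limited). The gripper opens to 88 mm and grips with 3 to 60 N. Pads are 19 mm wide; open, the fingers measure 130 mm over their backs; the gripper's body (78 mm by 193 mm) begins 47 mm behind the grasp point.
Start: joints at [1.514, 0.359, 0.012, 0, -1.224, -0.288], TCP at [0.228, 0.635, 0.227] pointing down, gripper open.
Joint ranges: [-3.07, 3.07], [-1.43, 2.12], [-1.02, 1.25], [-3.03, 1.67], [-3.05, -0], [-3.03, 3.03]. Speed limits (rad/s): [2.39, 2.39, 3.01, 3.14, 3.14, 3.14].

### API

Orientations are given as [roll, pitch, yaw] about the fixed x, y, z axes, in that order (R = Rz(yaw) Ry(pitch) Rx(roll)).
In Python, from station import arm gives the robot as it stands.
- The arm moves only by the shell command python3 -m crank 'ROWS' [OPENING] [FORCE]. ROWS is JSON, a list that holds one entry, the list of rows, each a list of 4 numbers: the shift along the tool's x, y, z in units of 25 mm (1.0 is 25 mm), then the turn about the tool's z in units of 5 degrees (1.0 is 5 degrees). A call has 1 to 12 rows; each row is the pose to reach, as a shift and turn from the pose commanded when the call began, along the tool's axes at that moment; what a row does not reach only later rows make up. A row lasts 1/8 s, in which the tool goes at most 62.5 mm and 10.7 degrees, less where a joint would pass 70% of its speed; a pose out of reach is approached as far as the arm can. A call with a gripper value outside its range is refused whole. OPENING is the closure, from 0 (fully open) to 1 (shut), set as the call begins (- or left out, the last holds). The fingers move at their own pace and stop on an object; FORCE is the grip in N (left out, the last holds). Time passes only in rows, so rows that repeat a pose let the fingers close. It gives the time, the measured TCP pose, the force, the opening and the grip force at its end, in the units of the state.
- arm.get_state(): the state, without advancing time (a new reading comes with each control period).
- arm.grab_frame(name): name is "side" or "top" or "wrist"; returns (picture, depth): 420x560x3 uint8, red, green, blue; 420x560 float32, m along the optical axis (not along the pixel's ray), 0 where there is no reading.
- arm.get_calibration(name): a dict with "mtx" (3x3 intrinsics, pixels), "k1" (the pictures are not rectified: a ray, as slopes to the right and down, at radius r is drawn at 1 + k1 r^2 times it, then the intrinsics apply), "R" (3x3) and "t" (3): a world point X has camera coordinates R X + t; the wrist camera has in their place "mount" (4x4, takes a point from camera to tool coordinates, whose origin is the TCP and whose axes are the flange's). Camera axes: x right, y down, z forward; pixel columns grow to the right and rows downward; lengths in m; the calibration is good to about 2 mm. A picture is of the moment at which its call begins: read the wrist's pose just before it. get_calibration takes no time and is no camera call.
- arm.job_done(): hands the job in; it is judged then, once.
Trained networks look in the newest picture that a camera, given by its name, has taken for a name from the list of things; names that differ only in an ending like _2 or _b are one class to them, and where a whole thing is asked for, a point or a joint stands for the part that bears it (a point fixed in the world has none). Each returns a list of dicts, best first, with "score" (0 to 1); they miss things now and then, are a little off and sometimes report something else, mostly with a low value. They report only what shows in the picture. A call takes as long as a camera call.
- arm.recognise(thing, camera): "extent" ([left, top, width, height] in pixels, round what is visible of it).
- arm.trace(thing, camera): "mask" (420x560 bool, what is visible of it) and "extent" ([left, top, width, height] in pixels, round what is visible of it).
The state is a dict: "t": time; "q": joint angles; "qd": joint speeds; "joint_efforts": joint torques, N m; "eef_pos": TCP position; "ee_rot": TCP orientation; "force": force on the tool from outside, world axes, zero at the start; "moment": the same for the moment, N m; "width": finger opening in m; "gripper_force": force on a finger pad.
Only numpy, scipy, OpenCV 4.12 (cv2) and the standard library are available. Lean on these libraries where they do the work, as an engineer would, in place of code of your own. Each camera call takes 0.05 s, during which the arm holds its last target. There are 200 camera calls.

### The job

Slide the shutter on top of the small blasting box fully open, then take the tall clay test bar out of its rack and lower it upright through the slot in the box's lid until about half of its length is inside, in front of the nozzle. Finish while still holding it there: do not let go, the gripper alone carries the bar, and the shutter stays open. Leave the two short bars standing in the rack.

Things in the scene. Friction and masses are not known exactly. Their poses are not given: they have to be found in the camera images.
- blast_box: grey box fixed to the bench, 130 mm deep (x) x 200 mm wide (y) x 125 mm high, clear window in its front (-x) face, nozzle sticking 12 mm out of its right (-y) wall, 98 mm above the bench. Origin: centre of its underside. The flat lid's upper face is 125 mm above the bench, the lid is 6 mm thick, the inner floor is at 12 mm. Two tracks for the shutter, 9 mm high, 8 mm wide, centred 38 mm to either side (x) of the slot, run along y on the lid.
- slot (a point): centre of the slot at the lid's upper face, 125 mm above the bench, 30 mm to the right (-y) of the lid's centre. Axes as the box. The slot is straight through, 42 mm long along its x and 12 mm wide along its y (2 mm more than the bar's section each way), with small chamfers.
- shutter (a joint): travel of the flat aluminium shutter on the lid, m: 0 = shut (covers the slot), 0.06 = fully open (end stop); opening moves it along the box's +y. At the start it stands within 0 to 0.012. About 1 to 2 N moves it and it stays where it is left. Its plate is 66 mm (x) x 54 mm (y), upper face 6 mm above the lid; when fully open it clears the slot by 27 mm.
- shutter_grip (a point): centre of the top of the shutter's upright black grip, which moves with the shutter: a fin 40 mm long (box x), 12 mm thick (box y), its top 161 mm above the bench and 30 mm above the shutter's plate. At shutter value q it lies 20 mm + q to the +y side of the slot. Axes as the box.
- rack: wooden rack fixed to the bench, 200 mm (x) x 56 mm (y) x 26 mm high, with three pockets in a row along its x, 62 mm apart, the middle one at its centre, each 42 x 12 mm and 18 mm deep, one clay bar upright in each. Origin: centre of its underside.
- tall_bar: the tall fired-clay bar, 40 mm wide (its x) x 10 mm thick (its y) x 96 mm tall (its z), about 80 g; in any of the three pockets. Origin: centre of its lower end; it stands 8 mm above the bench in the pocket, so its top is at 104 mm. Parallel to the rack.
- short_bar_a: a short clay bar, 40 x 10 x 60 mm, upright in another pocket; origin: centre of its lower end, 8 mm above the bench
- short_bar_b: a short clay bar like the other, in the remaining pocket

How it is judged:
By the outcome, as a careful person would: the job done as asked, in the order asked, and still so for the second after the job is handed in, while the arm keeps its last pose, push and grip.
It also fails if it takes over 59 s, if anything falls off the work surface, if the arm or the gripper's body presses on something with over 40 N, if the wrist force passes 120 N, or if a joint passes its speed limit or range.

## Working session

There is one attempt and no reset: what is moved stays moved. The work goes in short steps, Python scripts to look and compute and a shell command to move; the robot and the scene stay as the last step left them, time stands still between calls to the robot, and variables do not carry over. Pictures are saved under pics/ and viewed, at most 10 in all, crops included, and the job is handed in when it is done.

```bash
mkdir -p pics; ls; cat > h.py <<'E'
import numpy as np, cv2
from scipy.spatial.transform import Rotation as Ro
from station import arm
def cam(n,s=None):
    c=arm.get_calibration(n)
    K=np.array(c["mtx"]);k=c["k1"]
    if "mount" in c:
        s=s or arm.get_state(); M=np.array(c["mount"])
        T=np.eye(4);T[:3,:3]=Ro.from_euler('xyz',s["ee_rot"]).as_matrix();T[:3,3]=s["eef_pos"]
        T=T@M
    else:
        T=np.eye(4);R=np.array(c["R"]);T[:3,:3]=R.T;T[:3,3]=-R.T@np.array(c["t"])
    return K,k,T
def rays(uv,K,k):
    uv=np.asarray(uv,float).reshape(-1,1,2)
    return cv2.undistortPoints(uv,K,np.array([k,0,0,0,0.])).reshape(-1,2)
def pts(mask,depth,K,k,T):
    v,u=np.nonzero(mask&(depth>0)); n=rays(np.c_[u,v],K,k); z=depth[v,u][:,None]
    return np.c_[n*z,z]@T[:3,:3].T+T[:3,3]
def grab(n,name=None):
    s=arm.get_state(); p,d=arm.grab_frame(n)
    if name: cv2.imwrite('pics/'+name,p[:,:,::-1])
    return p,d,cam(n,s)
E
python3 - <<'E'
from h import *
print(arm.get_state(), arm.hold_point_z)
P={}
for n in ["side","top"]:
    p,d,C=grab(n); P[n]=p
    for th in ["blast_box","shutter","shutter_grip","rack","tall_bar","short_bar_a"]:
        for r in arm.trace(th,n)[:2]:
            X=pts(r["mask"],d,*C)
            if len(X)<10: continue
            zt=np.percentile(X[:,2],97); Y=X[X[:,2]>zt-.006]
            rect=cv2.minAreaRect((Y[:,:2]*1000).astype(np.float32))
            print(n,th,round(r["score"],2),r["extent"],np.median(X,0).round(3),"ztop",zt.round(3),len(Y),[np.round(a,1) for a in rect])
    
cv2.imwrite('pics/a.png',cv2.resize(np.vstack([P["side"],P["top"]])[:,:,::-1],(400,600)))
cv2.imwrite('pics/top.png',P["top"][:,:,::-1])
E
```

```text
pics
{'t': 0.0, 'q': array([ 1.51411836e+00,  3.59385315e-01,  1.10971480e-02, -3.76434853e-04,
       -1.22410002e+00, -2.88122173e-01]), 'qd': array([-0.00120112, -0.00023984, -0.00058626, -0.00055868,  0.00083589,
       -0.00161819]), 'joint_efforts': array([-8.50701781e-04, -5.82715201e+01,  2.93045032e+01,  6.99696243e+00,
        6.78741460e-03, -1.82759322e-04]), 'eef_pos': array([0.22799355, 0.63482439, 0.22563563]), 'ee_rot': array([ 3.13996585e+00, -1.13088484e-04, -3.44928243e-01]), 'force': array([ 0.21650359, -0.69878785,  0.12172014]), 'moment': array([-0.04656248, -0.03428213, -0.02465414]), 'gripper_force': 0.0, 'width': 0.08780547007239731} 0.0188
side blast_box 0.62 [255.1, 134.3, 65.0, 88.3] [0.519 0.095 0.121] ztop 0.142 184 [array([520.6, 183.5]), array([129.7,  78.5]), np.float64(87.3)]
side shutter 0.62 [274.2, 143.8, 25.6, 25.0] [0.519 0.164 0.131] ztop 0.16 56 [array([522.5, 171. ]), array([14.1, 36.3]), np.float64(86.9)]
side shutter_grip 0.81 [273.4, 149.7, 27.9, 18.2] [0.521 0.164 0.131] ztop 0.16 69 [array([520.8, 171.9]), array([19.1, 40. ]), np.float64
[... 1059 characters left out ...]
171.8, 34.8, 74.8] [ 0.463 -0.218  0.025] ztop 0.029 988 [array([ 475.3, -227.7]), array([199. ,  56.8]), np.float64(6.7)]
top rack 0.39 [193.4, 174.9, 25.5, 26.1] [0.521 0.158 0.132] ztop 0.161 87 [array([521.9, 177.1]), array([11.4, 38.4]), np.float64(87.1)]
top tall_bar 0.47 [352.7, 174.8, 11.0, 20.9] [ 0.535 -0.217  0.081] ztop 0.105 64 [array([ 535.7, -220.8]), array([38.3,  9.7]), np.float64(9.1)]
top short_bar_a 0.63 [357.0, 222.0, 10.1, 18.8] [ 0.414 -0.231  0.064] ztop 0.07 57 [array([ 413.8, -234.8]), array([38.3, 10.6]), np.float64(7.7)]
top short_bar_a 0.6 [359.0, 201.6, 4.9, 17.7] [ 0.475 -0.224  0.065] ztop 0.07 54 [array([ 474.4, -227.7]), array([38.4,  9.2]), np.float64(5.7)]
```

View pics/a.png

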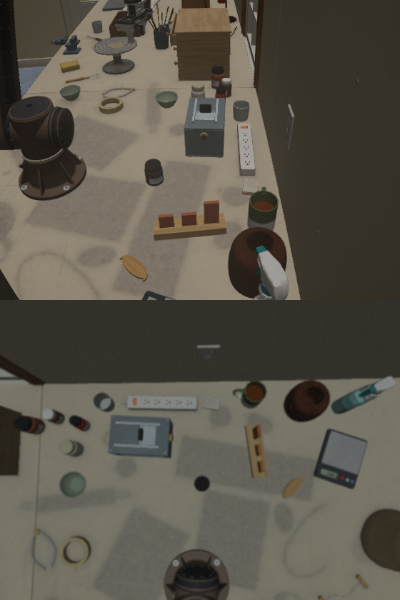

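The side and top views show the box (side ≈ px 205,125 of the composite) with its black grip, and the rack (≈ 190,222). The tall bar is in the +x pocket. I'll move above the box.

```bash
cat >> h.py <<'E'
def delta(x,y,z,yaw_deg):
    s=arm.get_state(); R=Ro.from_euler('xyz',s["ee_rot"])
    d=R.inv().apply(np.array([x,y,z])-s["eef_pos"])/.025
    dy=(yaw_deg-np.degrees(s["ee_rot"][2])+90)%180-90
    print("row",d.round(2),"turn",round(-dy/5,2),"yaw",np.degrees(s["ee_rot"]).round(2),"q6",s["q"][5].round(2))
E
python3 -c "
from h import *
print(arm.get_calibration('wrist'))
delta(.522,.150,.27,-3)"
```

```text
{'mtx': array([[347.07045482,   0.        , 279.94212073],
       [  0.        , 347.07045482, 208.69297675],
       [  0.        ,   0.        ,   1.        ]]), 'k1': -0.06016934512525092, 'mount': array([[-6.21393006e-04, -9.62100148e-01, -2.72695652e-01,
         7.34078875e-02],
       [ 9.99999805e-01, -6.16544606e-04, -1.03467829e-04,
         5.87986391e-04],
       [-6.85826201e-05, -2.72695663e-01,  9.62100343e-01,
        -1.58017334e-01],
       [ 0.00000000e+00,  0.00000000e+00,  0.00000000e+00,
         1.00000000e+00]])}
row [17.62 14.29 -1.74] turn -3.35 yaw [180.    -0.   -19.75] q6 -0.29
```

```bash
python3 -m crank '[[[1.7,1.4,-1.74,-0.5],[3.5,2.8,-1.74,-1],[5.3,4.3,-1.74,-1.5],[7,5.7,-1.74,-2],[8.8,7.1,-1.74,-2.5],[10.6,8.6,-1.74,-3],[12.4,10,-1.74,-3.35],[14.2,11.5,-1.74,-3.35],[16,13,-1.74,-3.35],[17.6,14.3,-1.74,-3.35],[17.6,14.3,-1.74,-3.35],[17.6,14.3,-1.74,-3.35]]]' 0
cat > look.py <<'E'
from h import *
import sys
p,d,C=grab("wrist",sys.argv[1])
for th in sys.argv[2:]:
    for r in arm.trace(th,"wrist")[:3]:
        X=pts(r["mask"],d,*C)
        if len(X)<10: continue
        zt=np.percentile(X[:,2],95); Y=X[X[:,2]>zt-.004]
        rect=cv2.minAreaRect((Y[:,:2]*1000).astype(np.float32))
        print(th,round(r["score"],2),np.round(r["extent"]),"ztop",zt.round(4),len(Y),[np.round(a,1) for a in rect])
E
python3 look.py w1.png shutter_grip blast_box shutter
```

```text
t: 2.2
eef_pos: [0.5214, 0.1499, 0.27]
ee_rot: [-3.141, 0.0, -0.054]
force: [0.5, 0.3, 0.0]
width: 0.0877
gripper_force: 0.0
shutter_grip 0.54 [242. 161.  63.  72.] ztop 0.1609 661 [array([522. , 175.2]), array([11.7, 39.2]), np.float64(85.2)]
blast_box 0.94 [124. 118. 235. 146.] ztop 0.1344 6835 [array([522.4, 189.5]), array([149.3,  84.8]), np.float64(86.3)]
shutter 0.75 [242. 162.  64.  72.] ztop 0.1609 697 [array([522. , 175.2]), array([11.7, 39.2]), np.float64(85.2)]
```

View pics/w1.png

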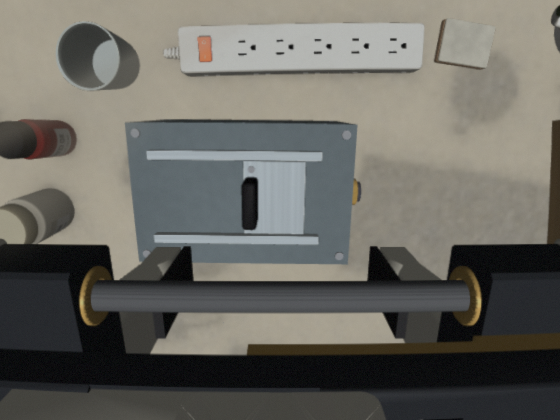

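The wrist view shows the shutter plate at (275,198) and its black grip at (250,205), with the tracks at rows 155 and 240. The path above the grip is clear.

```bash
python3 - <<'E'
from h import *
delta(.522,.1752,.137,-4.3)
p,d,C=grab("wrist")
r=arm.trace("blast_box","wrist")[0]
X=pts(r["mask"],d,*C)
T=X[(X[:,2]>.1315)&(X[:,2]<.137)]
a=np.radians(-4.0);c,s=np.cos(a),np.sin(a)
B=(T[:,:2]-[.522,.175])@np.array([[c,-s],[s,c]])  # box frame
for lo,hi in [(-.05,-.035),(.035,.05),(-.05,-.028),(.028,.05)]:
    b=B[(B[:,0]>lo)&(B[:,0]<hi)]; f=np.polyfit(b[:,1],b[:,0],1)
    print(len(b),b.mean(0).round(4),b.min(0).round(4),b.max(0).round(4),"yaw corr",-np.degrees(f[0]).round(2))
E
```

```text
row [-0.01 -0.97  5.33] turn 0.28 yaw [-1.7999e+02 -1.0000e-02 -2.9100e+00] q6 0.88
1249 [-0.0386  0.0156] [-0.0429 -0.0599] [-0.035   0.0891] yaw corr 0.05
1365 [0.0383 0.0122] [ 0.035  -0.0604] [0.0419 0.089 ] yaw corr 0.23
1468 [-0.0379  0.0129] [-0.0429 -0.0599] [-0.0282  0.0891] yaw corr 0.45
1717 [0.0373 0.0126] [ 0.0281 -0.0604] [0.0419 0.089 ] yaw corr 0.12
```

```bash
python3 -m crank '[[[0,-0.97,1.5,0.2],[0,-0.97,3,0.2],[0,-0.97,4.3,0.2],[0,-0.97,5.3,0.2],[0,-0.97,5.3,0.2],[0,-0.97,5.3,0.2]]]' 0 && python3 -m crank '[[[0,0,0,0],[0,0,0,0],[0,0,0,0],[0,0,0,0],[0,0,0,0],[0,0,0,0]]]' 1 12; python3 -c "
from h import *; s=arm.get_state(); print(s['width'],s['eef_pos'],s['ee_rot'])"
```

```text
t: 3.25
eef_pos: [0.5233, 0.1749, 0.1387]
ee_rot: [-3.141, -0.001, -0.069]
force: [0.0, -0.0, -0.1]
width: 0.0873
gripper_force: 0.0
t: 4.0
eef_pos: [0.5227, 0.1743, 0.1375]
ee_rot: [3.142, 0.0, -0.07]
force: [-0.1, -0.4, -0.8]
width: 0.0332
gripper_force: 0.0
0.03321165943689545 [0.52268976 0.17427376 0.13752667] [ 3.14152056e+00  7.65611285e-05 -6.98928003e-02]
```

```bash
python3 -m crank '[[[0,0,0,0],[0,0,0,0],[0,0,0,0],[0,0,0,0],[0,-0.3,0,0],[0,-0.7,0,0],[0,-1.1,0,0],[0,-1.5,0,0],[0,-1.84,0,0],[0,-1.84,0,0],[0,-1.84,0,0]]]' 1 12
```

```text
t: 5.38
eef_pos: [0.5258, 0.2205, 0.1375]
ee_rot: [-3.141, 0.0, -0.07]
force: [-1.6, 0.5, 0.7]
width: 0.0118
gripper_force: 12.0
```

```bash
python3 -m crank '[[[0,-0.1,0,0],[0,-0.2,0,0],[0,-0.3,0,0],[0,-0.3,0,0]]]' ; python3 -m crank '[[[0,-0.1,0,0],[0,-0.2,0,0],[0,-0.2,0,0]]]'
```

```text
t: 5.88
eef_pos: [0.5263, 0.2278, 0.1375]
ee_rot: [3.142, 0.0, -0.07]
force: [-3.5, 0.1, 1.6]
width: 0.0116
gripper_force: 12.0
t: 6.25
eef_pos: [0.5267, 0.2329, 0.1375]
ee_rot: [-3.141, 0.0, -0.07]
force: [-3.9, 1.0, 2.5]
width: 0.0115
gripper_force: 12.0
```

```bash
python3 -m crank '[[[0,-0.08,0,0],[0,-0.16,0,0],[0,-0.16,0,0],[0,-0.16,0,0]]]'
```

```text
t: 6.75
eef_pos: [0.5267, 0.2348, 0.1375]
ee_rot: [3.139, 0.001, -0.07]
force: [-2.6, -7.8, 4.0]
width: 0.0117
gripper_force: 12.0
```

```bash
python3 -m crank '[[[0,0.08,0,0],[0,0.08,0,0],[0,0.08,0,0],[0,0.08,0,0],[0,0.08,0,0],[0,0.08,0,0]]]' 0 && python3 -m crank '[[[0,0.08,-1.5,0],[0,1.2,-3,0],[0,2.4,-4.5,0],[0,3.4,-5.2,0],[0,3.4,-5.2,0],[0,3.4,-5.2,0]]]' 0 
cat > slot.py <<'E'
from h import *
import sys
p,d,C=grab("wrist",sys.argv[1])
r=arm.trace("blast_box","wrist")[0]; X=pts(r["mask"],d,*C)
r=arm.trace("shutter_grip","wrist")[0]; G=pts(r["mask"],d,*C); Y=G[G[:,2]>.157]
print("grip",[np.round(a,1) for a in cv2.minAreaRect((Y[:,:2]*1000).astype(np.float32))])
# image-plane slot: pixels -> lid plane z=.125, dark/deep pixels
K,k,T=C
v,u=np.mgrid[0:420,0:560]; n=rays(np.c_[u.ravel(),v.ravel()],K,k)
D=np.c_[n,np.ones(len(n))]@T[:3,:3].T; L=T[:3,3]+D*((.125-T[2,3])/D[:,2])[:,None]
W=T[:3,3]+D*d.ravel()[:,None]
near=(np.hypot(L[:,0]-.521,L[:,1]-.155)<.030)&(W[:,2]<.119)&(d.ravel()>0)
S=L[near]; print("slot px",near.sum(),[np.round(a,1) for a in cv2.minAreaRect((S[:,:2]*1000).astype(np.float32))])
g=p.mean(2).ravel(); near=(np.hypot(L[:,0]-.521,L[:,1]-.155)<.028)
t=cv2.threshold(g[near].astype(np.uint8),0,255,cv2.THRESH_OTSU)[0]; S=L[near&(g<t)]
print("dark",len(S),t,[np.round(a,1) for a in cv2.minAreaRect((S[:,:2]*1000).astype(np.float32))])
E
python3 slot.py w2.png
```

```text
t: 7.5
eef_pos: [0.5269, 0.2347, 0.1376]
ee_rot: [-3.142, -0.0, -0.07]
force: [0.7, -0.1, -0.0]
width: 0.0665
gripper_force: 0.0
t: 8.25
eef_pos: [0.5206, 0.1497, 0.2666]
ee_rot: [3.141, 0.001, -0.07]
force: [0.7, -0.3, -0.5]
width: 0.0877
gripper_force: 0.0
grip [array([525.9, 234.1]), array([12.5, 39.1]), np.float64(86.3)]
slot px 589 [array([521.4, 154.8]), array([11.5, 40.2]), np.float64(85.9)]
dark 40 91.0 [array([500.4, 155.5]), array([11.8,  1.9]), np.float64(85.9)]
```

View pics/w2.png

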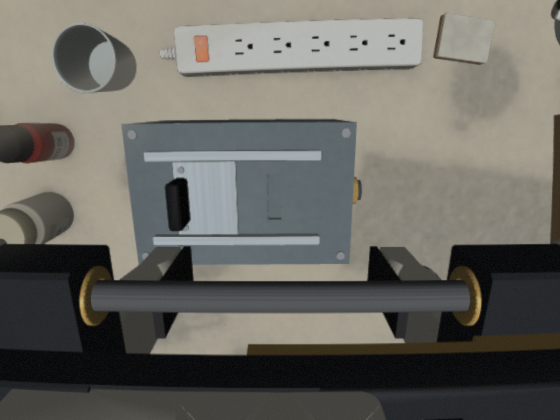

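The shutter is now fully open, with the slot at px (273,197), which is about (0.5214, 0.1548) m. Next I'll move over the tall bar.

```bash
python3 -c "
from h import *
delta(.53,-.2,.22,6.5)"
```

```text
row [ 1.35 13.94  1.87] turn -2.1 yaw [ 1.7993e+02  1.0000e-01 -3.9800e+00] q6 0.86
```

```bash
python3 -m crank '[[[0.2,2,0,-0.4],[0.4,4,0,-0.8],[0.6,6,0,-1.2],[0.8,8,0,-1.6],[1,10,0.6,-2.1],[1.2,12,1.2,-2.1],[1.35,13.9,1.87,-2.1],[1.35,13.9,1.87,-2.1],[1.35,13.9,1.87,-2.1],[1.35,13.9,1.87,-2.1]]]' 0
python3 look.py w3.png tall_bar short_bar_a rack; python3 -c "
from h import *
delta(.5355,-.221,.07,7)"
```

```text
t: 9.65
eef_pos: [0.5308, -0.1982, 0.2211]
ee_rot: [3.142, -0.0, 0.115]
force: [-0.4, 0.2, -0.7]
width: 0.0877
gripper_force: 0.0
tall_bar 0.72 [296. 165.  23.  58.] ztop 0.1046 574 [array([ 535.1, -224.1]), array([40.4, 10.1]), np.float64(6.6)]
short_bar_a 0.57 [297. 222.  20.  51.] ztop 0.0687 397 [array([ 485.2, -229.3]), array([62.3, 10. ]), np.float64(7.3)]
short_bar_a 0.54 [297. 272.  12.  56.] ztop 0.0691 133 [array([ 478.2, -222.8]), array([175.2,  10.1]), np.float64(11.9)]
rack 0.8 [280. 144.  56. 178.] ztop 0.027 5635 [array([ 473.2, -231.3]), array([201.4,  56. ]), np.float64(6.5)]
row [0.08 0.92 6.05] turn -0.09 yaw [ 1.7999e+02 -4.0000e-02  6.5700e+00] q6 1.7
```

View pics/w3.png

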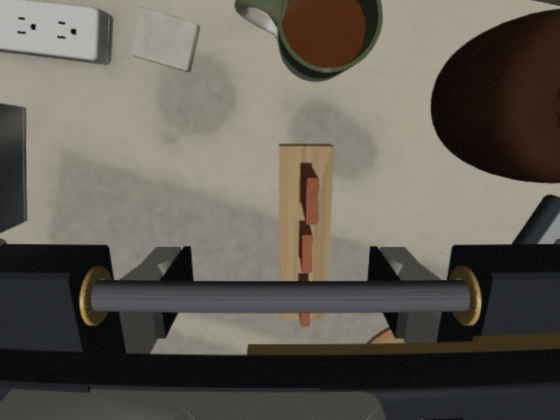

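The tall bar is at px (312,200), about (0.535, -0.224) m, with yaw 6.5°. The pot on the right could be near the gripper body, so I'll check the clearance while computing the move.

```bash
python3 - <<'E'
from h import *
delta(.5351,-.2241,.070,6.5)
p,d,C=grab("wrist"); X=pts(np.ones(d.shape,bool),d,*C)
a=np.radians(6.5); e=(X[:,:2]-[.5351,-.2241])@np.array([[np.cos(a),-np.sin(a)],[np.sin(a),np.cos(a)]])
p2,d2,C2=grab("top"); X2=pts(np.ones(d2.shape,bool),d2,*C2)
e2=(X2[:,:2]-[.5351,-.2241])@np.array([[np.cos(a),-np.sin(a)],[np.sin(a),np.cos(a)]])
for E,Z in((e,X[:,2]),(e2,X2[:,2])):
  for n,m in (("body",(abs(E[:,0])<.06)&(E[:,1]<-.02)&(E[:,1]>-.125)),("side",(abs(E[:,0])<.11)&(E[:,1]<-.02)&(E[:,1]>-.16)),("finger",(abs(E[:,0])<.02)&(abs(E[:,1])<.075)&(abs(E[:,1])>.03))):
    print(n,m.sum(),np.sort(Z[m])[-5:].round(3))
E
```

```text
row [0.05 1.04 6.05] turn 0.01 yaw [ 1.7999e+02 -4.0000e-02  6.5700e+00] q6 1.7
body 26633 [0.331 0.331 0.331 0.331 0.331]
side 51343 [0.331 0.331 0.331 0.331 0.331]
finger 7581 [0.312 0.312 0.312 0.312 0.313]
body 1153 [0.331 0.331 0.332 0.332 0.333]
side 2334 [0.331 0.331 0.332 0.332 0.333]
finger 2328 [0.665 0.665 0.665 0.665 0.666]
```

```bash
python3 - <<'E'
from h import *
p,d,C=grab("wrist"); M=np.zeros(d.shape,bool); M[:240]=1; X=pts(M,d,*C)
a=np.radians(6.5); e=(X[:,:2]-[.5351,-.2241])@np.array([[np.cos(a),-np.sin(a)],[np.sin(a),np.cos(a)]])
h=(X[:,2]>.05)&(e[:,1]<-.02)
print("obst z",X[h,2].max(), "nearest in band",[ (lo,e[h&(e[:,0]>lo)&(e[:,0]<lo+.02),1].max(initial=-9).round(3)) for lo in np.arange(-.06,.12,.02).round(2)])
E
```

```text
obst z 0.28999532271543776 nearest in band [(np.float64(-0.06), np.float64(-9.0)), (np.float64(-0.04), np.float64(-9.0)), (np.float64(-0.02), np.float64(-9.0)), (np.float64(0.0), np.float64(-0.163)), (np.float64(0.02), np.float64(-0.054)), (np.float64(0.04), np.float64(-0.122)), (np.float64(0.06), np.float64(-0.118)), (np.float64(0.08), np.float64(-0.118)), (np.float64(0.1), np.float64(-0.02))]
```

```bash
python3 -m crank '[[[0.05,1.04,1,0],[0.05,1.04,2.5,0],[0.05,1.04,4,0],[0.05,1.04,5.2,0],[0.05,1.04,6.05,0],[0.05,1.04,6.05,0],[0.05,1.04,6.05,0]]]' 0 && python3 -m crank '[[[0,0,0,0],[0,0,0,0],[0,0,0,0],[0,0,0,0],[0,0,0,0],[0,0,0,0],[0,0,0,0],[0,0,0,0],[0,0,0,0],[0,0,0,0],[0,0,0,0]]]' 1 25
```

```text
t: 10.88
eef_pos: [0.5353, -0.225, 0.0705]
ee_rot: [3.141, -0.001, 0.114]
force: [-0.6, 0.4, 0.7]
width: 0.0872
gripper_force: 0.0
t: 12.25
eef_pos: [0.5345, -0.2248, 0.0695]
ee_rot: [-3.142, 0.0, 0.113]
force: [0.6, 0.9, 0.5]
width: 0.0097
gripper_force: 25.0
```

```bash
python3 -m crank '[[[0,0,-0.3,0],[0,0,-0.8,0],[0,0,-1.5,0],[0,0,-3,0],[0,0,-4.5,0],[0,0,-6.2,0],[0,0,-6.2,0],[0,0,-6.2,0],[0,0,-6.2,0]]]' 1 25; python3 look.py w4.png tall_bar; python3 -c "
from h import *
delta(.5214,.1548,.225,-4)"
```

```text
t: 13.38
eef_pos: [0.5339, -0.2247, 0.2236]
ee_rot: [-3.141, 0.002, 0.113]
force: [-0.1, -0.2, -0.8]
width: 0.0099
gripper_force: 25.0
tall_bar 0.67 [266. 194.  29. 144.] ztop 0.2587 1374 [array([ 540.2, -224.3]), array([51.9,  9.9]), np.float64(6.3)]
row [  1.21 -15.14  -0.05] turn 2.1 yaw [-1.7998e+02  1.1000e-01  6.4900e+00] q6 1.75
```

View pics/w4.png

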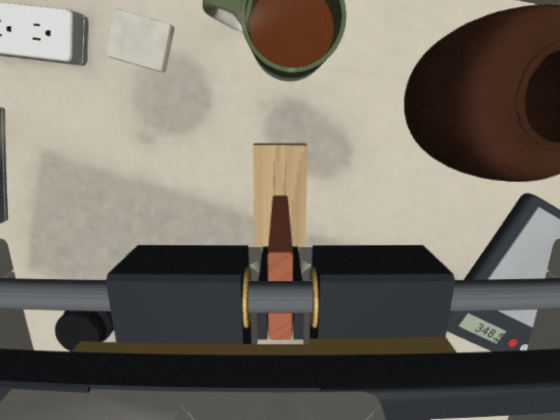

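The bar is in the gripper. Its lower end is at px (280,197) and its upper end lies between the fingers at row ~335. I'll measure its offset and tilt in the tool frame.

```bash
cat > bar.py <<'E'
from h import *
s=arm.get_state(); p,d=arm.grab_frame("wrist"); r=arm.trace("tall_bar","wrist")[0]
K,k,_=cam("wrist",s); M=np.array(arm.get_calibration("wrist")["mount"])
m=cv2.erode(r["mask"].astype(np.uint8),np.ones((2,2)))>0; m[285:]=0
X=pts(m,d,K,k,M)*1000
f=X[X[:,0]>10]
# +x face: x vs z, robust
for it in range(3):
    c=np.polyfit(f[:,2],f[:,0],1); e=f[:,0]-np.polyval(c,f[:,2]); f=f[abs(e)<max(1.,2*e.std())]
print("face n",len(f),"z range",f[:,2].min(),f[:,2].max(),"tilt deg",np.degrees(c[0]),"x at z=0,+50",np.polyval(c,0),np.polyval(c,50),"=> centre",np.polyval(c,0)-20)
for z in range(-10,70,10):
    g=f[abs(f[:,2]-z)<5]
    if len(g)>5: print(z,len(g),"x",g[:,0].mean().round(2),"y mid",((g[:,1].min()+g[:,1].max())/2).round(2),g[:,1].min().round(1),g[:,1].max().round(1))
t=X[X[:,2]<-25]
if len(t)>5: print("top",len(t),t.min(0),t.max(0))
E
python3 bar.py
python3 -m crank '[[[0.1,-2,0,0.3],[0.2,-4,0,0.6],[0.3,-6,0,0.9],[0.5,-8,0,1.2],[0.7,-10,0,1.5],[0.9,-12,0,1.8],[1,-14,0,2.1],[1.1,-14.4,0,2.1],[1.1,-14.4,0,2.1],[1.1,-14.4,0,2.1]]]'
```

```text
face n 1362 z range -36.57763410936209 57.57477364210589 tilt deg 1.8287493254825486 x at z=0,+50 20.069753806376152 21.66563865254095 => centre 0.06975380637615203
-10 152 x 20.63 y mid 0.5 -4.1 5.1
0 128 x 20.69 y mid 0.35 -4.2 4.9
10 106 x 20.66 y mid 0.46 -4.2 5.1
20 89 x 20.65 y mid 0.33 -4.2 4.9
30 79 x 20.64 y mid 0.49 -4.1 5.0
40 66 x 20.71 y mid 0.29 -4.1 4.7
50 58 x 20.7 y mid 0.5 -3.9 4.9
60 13 x 20.61 y mid 0.84 -3.3 5.0
top 899 [  8.36737388  -4.25557816 -36.57763411] [ 21.37621442   5.26720613 -25.1257043 ]
t: 14.82
eef_pos: [0.5211, 0.135, 0.2244]
ee_rot: [3.141, 0.0, -0.071]
force: [-0.1, -0.0, -1.0]
width: 0.0097
gripper_force: 25.0
```

```bash
python3 -c "
from h import *
delta(.5198,.1553,.196,-4.0)"
```

```text
row [-0.11 -0.81  1.13] turn -0.01 yaw [ 1.7997e+02  3.0000e-02 -4.0400e+00] q6 0.88
```

```bash
python3 -m crank '[[[-0.11,-0.4,0.3,0],[-0.11,-0.81,0.6,0],[-0.11,-0.81,1.1,0],[-0.11,-0.81,1.1,0],[-0.11,-0.81,1.1,0],[-0.11,-0.81,1.1,0]]]'; python3 -c "
from h import *
delta(.5198,.1553,.196,-4.0);p,d,C=grab('wrist'); cv2.imwrite('pics/w5.png',cv2.resize(p[120:340,160:400,::-1],None,fx=2.5,fy=2.5))"
```

```text
t: 15.58
eef_pos: [0.5201, 0.1563, 0.1974]
ee_rot: [-3.141, -0.001, -0.07]
force: [-0.2, -0.3, -0.7]
width: 0.01
gripper_force: 25.0
row [-0.01  0.04  0.06] turn -0.0 yaw [-1.7998e+02 -3.0000e-02 -4.0100e+00] q6 0.85
```

View pics/w5.png

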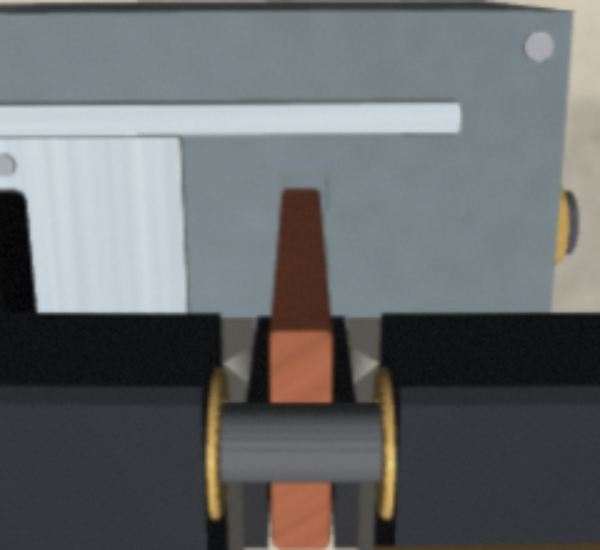

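The bar's end (crop col ~302) sits about 1 mm left of the slot centre (crop col ~306), which agrees with the measured pose. I'll correct that and lower to the lid.

```bash
python3 -m crank '[[[-0.01,0.04,0,0],[-0.01,0.04,0.1,0],[-0.01,0.04,0.2,0],[-0.01,0.04,0.3,0],[-0.01,0.04,0.3,0]]]'; python3 -m crank '[[[0,0,0.06,0],[0,0,0.12,0],[0,0,0.18,0],[0,0,0.24,0],[0,0,0.24,0]]]'
```

```text
t: 16.25
eef_pos: [0.5194, 0.1553, 0.1892]
ee_rot: [3.141, 0.0, -0.07]
force: [0.5, -0.3, 0.2]
width: 0.0096
gripper_force: 25.0
t: 16.88
eef_pos: [0.5194, 0.1553, 0.1834]
ee_rot: [3.141, 0.0, -0.07]
force: [0.0, 0.3, -1.6]
width: 0.01
gripper_force: 25.0
```

```bash
python3 -m crank '[[[0,0,0.06,0],[0,0,0.12,0],[0,0,0.18,0],[0,0,0.24,0],[0,0,0.24,0]]]'; python3 bar.py | tail -4
```

```text
t: 17.5
eef_pos: [0.5194, 0.1553, 0.1774]
ee_rot: [3.141, 0.0, -0.07]
force: [0.5, -0.1, -0.8]
width: 0.0097
gripper_force: 25.0Traceback (most recent call last):
  File "bar.py", line 2, in <module>
    s=arm.get_state(); p,d=arm.grab_frame("wrist"); r=arm.trace("tall_bar","wrist")[0]
                                                      ~~~~~~~~~~~~~~~~~~~~~~~~~~~~~^^^
IndexError: list index out of range
```

There is no contact force and the bar is about 10 mm into the slot. I'll lower it to half depth, which is TCP z ≈ 0.139.

```bash
python3 -m crank '[[[0,0,0.15,0],[0,0,0.3,0],[0,0,0.45,0],[0,0,0.6,0],[0,0,0.75,0],[0,0,0.75,0]]]'; python3 -m crank '[[[0,0,0.15,0],[0,0,0.3,0],[0,0,0.45,0],[0,0,0.6,0],[0,0,0.75,0],[0,0,0.78,0],[0,0,0.78,0],[0,0,0.78,0]]]'
python3 - <<'E'
from h import *
p,d,C=grab("wrist"); q,d2,C2=grab("side")
c=cv2.resize(q[90:330,190:350],None,fx=2.3,fy=2.3)[:420]
cv2.imwrite('pics/end.png',np.hstack([p[:,100:500],c])[:,:,::-1])
for n,D,CC in(("wrist",d,C),):
    r=arm.trace("shutter_grip","wrist")
    if r:
        G=pts(r[0]["mask"],D,*CC); print("grip",np.median(G[G[:,2]>.157],0))
r=arm.trace("tall_bar","side")
for x in r[:2]:
    X=pts(x["mask"],d2,*C2); print(x["score"],x["extent"],np.median(X,0),np.percentile(X[:,2],[2,98]))
E
```

```text
t: 18.35
eef_pos: [0.5193, 0.1553, 0.1584]
ee_rot: [3.141, 0.001, -0.07]
force: [-1.2, 0.4, -0.4]
width: 0.0099
gripper_force: 25.0
t: 19.35
eef_pos: [0.5196, 0.1554, 0.1395]
ee_rot: [-3.141, -0.0, -0.07]
force: [0.1, 0.6, 0.0]
width: 0.01
gripper_force: 25.0
grip [0.5370724  0.23270388 0.16055031]
0.61 [224.0, 301.4, 17.6, 16.3] [ 0.41435959 -0.24243787  0.04898106] [0.02476972 0.06729194]
```

View pics/end.png

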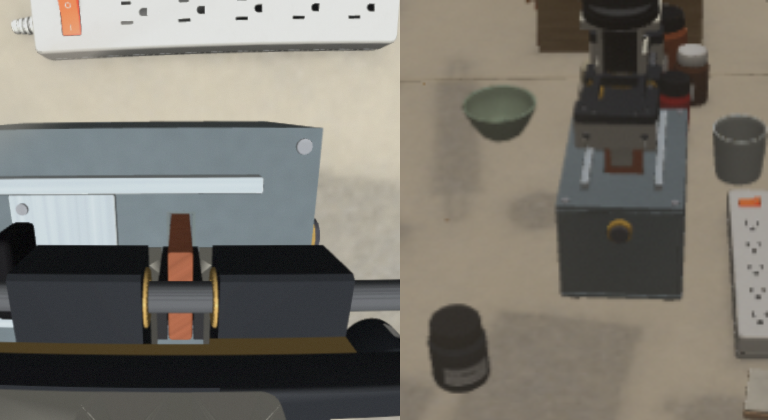

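The bar goes down through the slot (left view ≈ 180,230; right view ≈ 622,160). The shutter plate is still open on the left, and no contact force is showing, so I'm handing in.

```bash
python3 -c "
from station import arm
print(arm.job_done())"
```

```text
the job is handed in; nothing more can be done
None
```

The shutter is fully open against its end stop, and the gripper holds the tall bar upright in the slot with about half its length inside. The short bars were not touched, and I handed the job in at about 19.5 s.

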